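Pump up the luthier's air clamp

ROBOT

A 6-joint arm with a two-finger parallel gripper is mounted at the origin on the work surface. World frame = base frame: x ahead of the robot, y to its left, z up, the work surface at z = 0. Lengths are in m, angles in rad, forces in N, time in s.
With the tool pointing down it reaches from about 0.225 to 0.875 m from the base axis. Payload 3.4 kg.
Tool frame: the origin (TCP) lies midway between the tips of the shut fingers; the grasp point (between the pads) lies 19 mm behind it (grasp_offset is the distance from the TCP to the grasp point, in m); z points along the fingers, y is the direction in which the jaws open and shut (so a half turn about z gives the same grasp; the last joint's range is limited). The gripper opens to 85 mm and grips with 20 to 120 N. Pads are 22 mm wide; open, the fingers measure 114 mm over their backs; the gripper's body (76 mm by 85 mm) begins 54 mm behind the grasp point. The pads swing forward as they close: fully open they stand 13 mm farther back than shut.
Start: joints at [-1.34, 0.276, 1.505, -0, 1.361, -0.121], TCP at [0.198, -0.54, 0.231] pointing down, gripper open.
Joint ranges: [-2.89, 2.89], [-0.75, 2.08], [0.22, 2.7], [-1.18, 4.32], [0.11, 2.71], [-2.7, 2.7]. Speed limits (rad/s): [2.57, 2.57, 3.14, 3.14, 3.14, 3.14].

INTERFACE

Orientations are given as a 3x3 rotation matrix whose columns are the frame's x, y, z axes.
In Python, from plant import get_obs, capture, finish_job, recognise, outline_of, grasp_offset gives the robot as it stands. The module is installed in compiled form; this text tells all that it offers.
- The arm moves only by the tool apply_moves, never from a script. Its argument "moves" is a list of rows, each an object with "delta_pos": the shift along the tool's x, y, z normalised to -1 to 1, where 1 is 0.1 m, a list of three; "angular": the turn, a rotation vector about the tool's x, y, z normalised to -1 to 1, where 1 is 180 degrees, a list of three; "grip": the opening, from -1 (shut) to 1 (fully open), so that 0 is half open. A call has 1 to 10 rows; each row is the pose to reach, as a shift and turn from the pose commanded when the call began, along the tool's axes at that moment, turning the shorter way round; what a row does not reach only later rows make up. A row lasts 1/12 s, in which the tool goes at most 41.7 mm and 7.16 degrees, less where a joint would pass 70% of its speed; a pose out of reach is approached as far as the arm can. A call with a number of a shift or a turn outside -1 to 1 is refused whole. A call with a gripper value outside its range is refused whole. The fingers move at their own pace and stop on an object; "newtons" is the grip in N (left out, the last holds). Time passes only in rows, so rows that repeat a pose let the fingers close. It gives the time, the measured TCP pose, the force and the opening at its end, in the units of the state.
- get_obs(): the state, without advancing time (a new reading comes with each control period).
- capture(name): name is "scene" or "top" or "wrist"; returns a dict with "img" (384x512x3 uint8, red, green, blue), "mtx" (3x3 intrinsics, pixels), "distortion" ([k1, k2, p1, p2, k3] as OpenCV has them; the pictures are not rectified), "pose" (4x4, takes a point from camera to world coordinates); the wrist camera has in their place "mount" (4x4, takes a point from camera to tool coordinates, whose origin is the TCP and whose axes are the flange's). Camera axes: x right, y down, z forward; pixel columns grow to the right and rows downward; lengths in m; the calibration is good to about 2 mm. A picture is of the moment at which its call begins: read the wrist's pose just before it. There is no depth.
- finish_job(): hands the job in, once; it reports no verdict.
Trained networks look in the newest picture that a camera, given by its name, has taken for a name from the list of things; names that differ only in an ending like _2 or _b are one class to them, and where a whole thing is asked for, a point or a joint stands for the part that bears it (a point fixed in the world has none). Each returns a list of dicts, best first, with "p" (0 to 1); they miss things now and then, are a little off and sometimes report something else, mostly with a low value. They report only what shows in the picture. A call takes as long as a camera call.
- recognise(camera, name): "position" ([x, y, z] in m, in world coordinates, good to about 4 mm: the middle of the surface that is visible of it).
- outline_of(camera, name): "region" (384x512 bool, what is visible of it).
The state is a dict: "clock": time; "joints": joint angles; "joint_velocities": joint speeds; "tau": joint torques, N m; "eef_pos": TCP position; "ee_rot": TCP orientation; "ft_force": force on the tool from outside, world axes, zero at the start; "torque": the same for the moment, N m; "gripper_width": finger opening in m.
Only numpy, scipy, OpenCV 4.12 (cv2) and the standard library are available. Lean on these libraries where they do the work, as an engineer would, in place of code of your own. Each camera call takes 0.05 s, during which the arm holds its last target.

TASK

Bring the bench air clamp up to pressure: with the fingertips, push the lock lever out from under the pump's knob, then press the knob down and let it spring back, again and again, until the indicator pin stands fully out. Finish with the lever left clear and the knob sprung back up; do not lift the lever, do not touch the indicator pin, and leave the bottle, jar and screwdriver where they stand.

Things in the scene. Friction and masses are not known exactly. Their poses are not given: they have to be found in the camera images.
- pump: the air clamp, bolted to the bench (it cannot move): a grey pump housing 84 x 164 mm, 95 mm high, on a dark base plate 260 x 200 mm (from -65 to +195 mm in x, -70 to +130 mm in y), with a press holding a guitar bridge behind it (beam at x = 130 mm, 120 mm high). Origin on the bench under the plunger's axis; z up, the pump's +x points from the plunger to the press, +y from the plunger to the indicator pin, which stands 80 mm from the plunger.
- knob_top (a point): centre of the top of the black mushroom knob of the plunger (flat-topped, 44 mm across, 12 mm thick); 155 mm above the bench when up. It moves with the knob.
- plunger (a joint): how far the knob is pressed down, m: 0 up, 0.024 fully down. A spring returns it: about 5 N at the top, 11 N at the bottom, plus up to 2 N while it pumps. Pumping moves the pin only on strokes that go nearly fully down (over 18 mm) and come nearly fully back up; shorter strokes may nudge the pin once by a few mm but then gain nothing more. With the lock lever under it the knob stops after 2 mm.
- peg_top (a point): centre of the top of the upright steel peg (12 mm across, 30 mm tall above the arm, its top 168 mm above the bench) at the free end of the lock lever, a flat steel arm 12 mm wide that swings level, its upper face 141 mm above the bench. It moves with the lever.
- lock_pivot (a point): the vertical axis about which the lock lever swings, 100 mm from the peg, behind the knob (36 mm in +x and 16 mm in -y of the plunger's axis, in the pump's frame).
- lock (a joint): swing of the lock lever, rad: 0 locked (the arm points to the pump's -x and passes under the knob, on its -y side), grows counter-clockwise seen from above as the peg is pushed to the pump's -y side, stop at 1.1. The knob is free from about 0.4 on. Stays where it is left; under 2 N at the peg moves it.
- lock_lift (a joint): how far the lock lever is lifted off its seat on the pivot post, m: 0 seated, stop at 0.012. A spring of about 4 N holds it down; it need not and must not be lifted.
- pin_top (a point): top centre of the indicator pin, an upright round steel pin 9 mm across, in a collar 105 mm above the bench, 80 mm to the pump's +y of the plunger; its top is 108 mm above the bench at value 0, about 148 mm when fully out.
- pin (a joint): how far the indicator pin has come out, m: at the start 0 to 0.018; each full stroke raises it by one 8 mm step (the first may be more or less); fully out at about 0.040, where further strokes raise it no more and do no harm. It stays where it is between strokes; three to five full strokes are needed.
- glue: bystander: closed white bottle, 54 mm across, 140 mm tall, upright on the bench; origin at the centre of its underside.
- driver: bystander: screwdriver 190 mm long lying on the bench; origin under its middle.
- jar: bystander: closed amber jar, 64 mm across, 75 mm tall, upright on the bench; origin at the centre of its underside.

How it is judged:
By the outcome, as a careful person would: the job done as asked, in the order asked, and still so for the second after the job is handed in, with the robot touching nothing.
It also fails if it takes over 51 s, if anything falls off the work surface, if the arm or the gripper's body presses on something with over 40 N, if the wrist force passes 120 N, or if a joint passes its speed limit or range.

## Working session

There is one attempt and no reset: what is moved stays moved. The work goes in short steps, Python scripts to look and compute and a tool call to move; the robot and the scene stay as the last step left them, time stands still between calls to the robot, and variables do not carry over. Pictures are saved under pics/ and viewed, and the job is handed in when it is done.

Besides the shell and the picture viewer there is one more tool, called after "Call:" in YAML: its name, and indented under it one key for each argument. apply_moves: Moves the arm, as the interface text tells. Scaled input: -1 to 1 covers 0.1 m each way for a shift and 180 degrees each way for a turn. Its arguments: {"type":"object","properties":{"moves":{"type":"array","items":{"type":"object","properties":{"delta_pos":{"type":"array","items":{"type":"number"}},"angular":{"type":"array","items":{"type":"number"}},"grip":{"type":"number"}}}},"newtons":{"type":"number"}},"required":["moves"]}

```bash
mkdir -p pics
python3 - <<'E'
from plant import *
import cv2, numpy as np
o=get_obs(); print(o)
print(grasp_offset)
for c in ['scene','top','wrist']:
    d=capture(c); cv2.imwrite(f'pics/{c}0.png',d['img'][:,:,::-1])
    print(c,{k:np.round(v,3).tolist() for k,v in d.items() if k!='img'})
    for n in ['pump','knob_top','peg_top','pin_top','lock_pivot','glue','driver','jar']:
        try:
            for r in recognise(c,n)[:2]: print(c,n,np.round(r['position'],4),round(r['p'],2))
        except Exception as e: print(n,e)
print(get_obs()['clock'])
E
```

```text
{'clock': 0.0, 'joints': array([-1.34002377e+00,  2.76604770e-01,  1.50614912e+00,  1.89914582e-05,
        1.36068686e+00, -1.20969274e-01]), 'joint_velocities': array([-1.81560543e-03,  1.80265816e-03, -2.28064480e-03, -9.02371113e-05,
        6.69867223e-04,  4.17524729e-04]), 'tau': array([ 2.38640183e-03, -4.16762209e+01, -2.45803231e+01,  9.80895288e-05,
        1.08137535e-02, -2.19918121e-05]), 'eef_pos': array([ 0.1980025 , -0.53926837,  0.23042776]), 'ee_rot': array([[ 9.38775437e-01,  3.44529410e-01, -4.04633183e-04],
       [ 3.44529563e-01, -9.38773736e-01,  1.80335219e-03],
       [ 2.41448860e-04, -1.83235083e-03, -9.99998292e-01]]), 'ft_force': array([-0.19637794,  0.4325933 , -0.22062198]), 'torque': array([ 0.01846271,  0.02316926, -0.020589  ]), 'gripper_width': 0.0852261014853412}
0.0187
scene {'mtx': [[453.079, 0.0, 258.881], [0.0, 453.079, 187.108], [0.0, 0.0, 1.0]], 'distortion': [-0.009, 0.0, 0.0, 0.0, 0.0], 'pose': [[0.768, 0.408, -0.493, 1.234], [0.64, -0.495, 0.587, -0.696], [-0.005, -0.767, -0.642, 0.908], [0.0, 0.0, 0.0, 1.0]]}
scene pump [ 0.7031 -0.0142
[... 520 characters left out ...]
21, -0.071, -0.997, 1.208], [0.0, 0.0, 0.0, 1.0]]}
top pump [0.6599 0.023  0.091 ] 0.66
top pump [ 0.5595 -0.0218  0.14  ] 0.46
top knob_top [0.5916 0.0007 0.152 ] 0.52
top peg_top [ 0.5612 -0.0223  0.1384] 0.71
top lock_pivot [0.659  0.0265 0.0875] 0.7
top glue [0.6862 0.268  0.0892] 0.74
top driver [0.5288 0.2085 0.0216] 0.58
top driver [0.6876 0.2696 0.0912] 0.43
top jar [ 0.5718 -0.2115  0.0781] 0.63
top jar [ 0.5736 -0.0213  0.1404] 0.38
wrist {'mtx': [[273.337, 0.0, 256.845], [0.0, 273.337, 192.186], [0.0, 0.0, 1.0]], 'distortion': [-0.021, 0.0, 0.0, 0.0, 0.0], 'mount': [[0.0, -0.965, -0.264, 0.065], [1.0, -0.0, 0.001, -0.0], [-0.001, -0.264, 0.965, -0.142], [0.0, 0.0, 0.0, 1.0]]}
1.35
```

Run:
```python
import cv2
for c in ['scene','top']:
    i=cv2.imread(f'pics/{c}0.png')
    if c=='top': j=i[90:320,130:400]
    else: j=i[60:330,80:400]
    cv2.imwrite(f'pics/{c}0z.png',cv2.resize(j,None,fx=2.4 if c=='top' else 2.2,fy=2.4 if c=='top' else 2.2,interpolation=cv2.INTER_CUBIC))
```

```text
(no output)
```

View pics/scene0z.png

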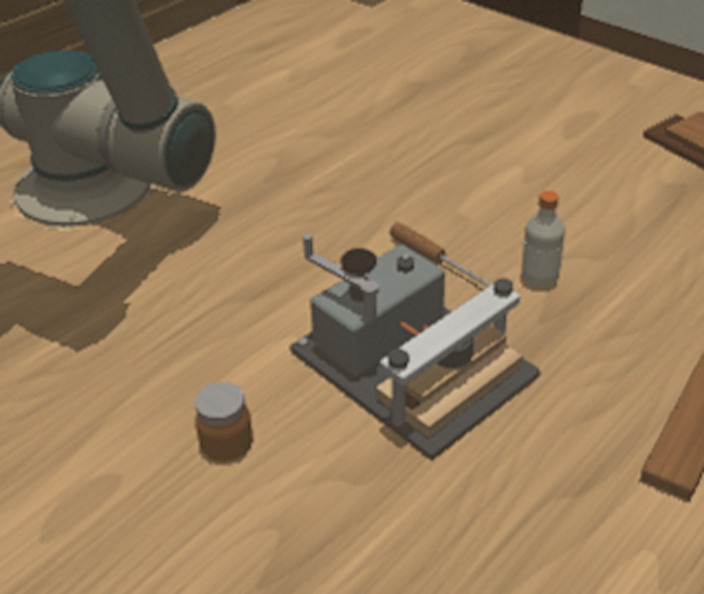

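View pics/top0z.png

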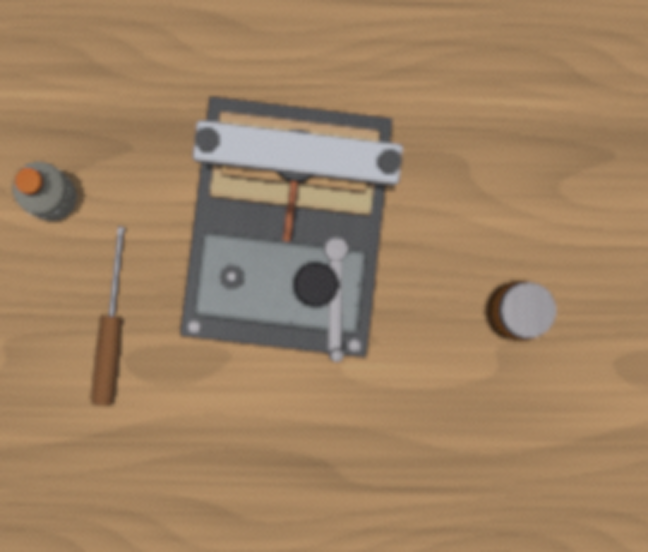

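Scene view: pump in the middle, lever locked with its peg toward the robot. Top view (full pixels): knob (262,208), peg (270,238), pivot (270,193), pin (227,205). Next I'll back-project these at their known heights.

```bash
cat > h.py <<'E'
import numpy as np, cv2
from plant import *
def ray(d,u,v,z,pose=None):
    P=d['pose'] if pose is None else pose
    n=cv2.undistortPoints(np.array([[[u,v]]],float),d['mtx'],np.array(d['distortion']))[0,0]
    r=P[:3,:3]@np.array([n[0],n[1],1]); t=(z-P[2,3])/r[2]
    return P[:3,3]+t*r
def proj(d,p,pose=None):
    P=d['pose'] if pose is None else pose
    T=np.linalg.inv(P); rv=cv2.Rodrigues(T[:3,:3])[0]
    return cv2.projectPoints(np.array(p,float).reshape(-1,1,3),rv,T[:3,3],d['mtx'],np.array(d['distortion']))[0].reshape(-1,2)
E
python3 - <<'E'
from h import *
t=capture('top'); s=capture('scene')
zt=lambda x,y:(130+x/2.4,90+y/2.4); zs=lambda x,y:(80+x/2.2,60+y/2.2)
for n,a,b,z in [('knob',(316,284),(358,259),.155),('peg',(336,355),(308,238),.168),('piv',(336,248),(370,285),.15),('pin',(232,276),(405,262),.113)]:
    print(n,ray(t,*zt(*a),z),ray(s,*zs(*b),z))
# base plate corners (top)
L=[(210,97),(392,118),(367,356),(181,335)]
C=np.array([ray(t,*zt(*c),.01)[:2] for c in L]);print(C)
# fit pose
M=np.array([(.195,.13),(.195,-.07),(-.065,-.07),(-.065,.13)])
m=M.mean(0);c=C.mean(0);H=(M-m).T@(C-c);a=np.arctan2(H[0,1]-H[1,0],H[0,0]+H[1,1])
R=np.array([[np.cos(a),-np.sin(a)],[np.sin(a),np.cos(a)]]);o=c-R@m
print('yaw',np.degrees(a),'origin',o, 'res',np.abs(M@R.T+o-C).max())
print('piv',o+R@[.036,-.016],'peg',o+R@[-.064,-.016],'pin',o+R@[0,.08])
E
```

```text
knob [ 0.59350989 -0.00258076  0.155     ] [ 0.59666095 -0.00373378  0.155     ]
peg [ 0.52791577 -0.02093188  0.168     ] [ 0.53350086 -0.02372068  0.168     ]
piv [ 0.62780434 -0.02135917  0.15      ] [ 0.63574054 -0.02691522  0.15      ]
pin [0.60184862 0.0765978  0.113     ] [0.61126219 0.06825264 0.113     ]
[[ 0.79869335  0.10504274]
 [ 0.77912045 -0.09123875]
 [ 0.52352479 -0.06579805]
 [ 0.54334869  0.13140807]]
yaw -5.762808140694251 origin [ 0.59348801 -0.0034682 ] res 0.0018625128888085651
piv [ 0.6276995  -0.02300211] peg [ 0.52820489 -0.01296107] pin [0.60152085 0.07612749]
```

Pump origin is about (0.594, -0.003) with yaw -5.8°. The peg is near (0.530, -0.021). The tool's current yaw suits pushing the peg, so I'll keep it, shut the fingers and travel at z = 0.23.

Call:
apply_moves:
  moves:
    - {"delta_pos": [1, -0.82, 0], "angular": [0, 0, 0], "grip": -1}
    - {"delta_pos": [1, -0.82, 0], "angular": [0, 0, 0], "grip": -1}
    - {"delta_pos": [1, -0.82, 0], "angular": [0, 0, 0], "grip": -1}
    - {"delta_pos": [1, -0.82, 0], "angular": [0, 0, 0], "grip": -1}
  newtons: 40

```text
clock: 1.78
eef_pos: [0.2659, -0.422, 0.2313]
ee_rot: [[0.938, 0.348, 0.002], [0.348, -0.938, 0.005], [0.003, -0.004, -1.0]]
ft_force: [0.2, -0.2, -0.4]
gripper_width: 0.0391
```

Call:
apply_moves:
  moves:
    - {"delta_pos": [1, -0.82, 0], "angular": [0, 0, 0], "grip": -1}
    - {"delta_pos": [1, -0.82, 0], "angular": [0, 0, 0], "grip": -1}
    - {"delta_pos": [1, -0.82, 0], "angular": [0, 0, 0], "grip": -1}
    - {"delta_pos": [1, -0.82, 0], "angular": [0, 0, 0], "grip": -1}

```text
clock: 2.12
eef_pos: [0.3314, -0.3113, 0.2315]
ee_rot: [[0.937, 0.349, 0.002], [0.349, -0.937, 0.004], [0.003, -0.003, -1.0]]
ft_force: [-0.2, 0.6, -0.3]
gripper_width: 0.0003
```

Call:
apply_moves:
  moves:
    - {"delta_pos": [1, -0.82, 0], "angular": [0, 0, 0], "grip": -1}
    - {"delta_pos": [1, -0.82, 0], "angular": [0, 0, 0], "grip": -1}
    - {"delta_pos": [1, -0.82, 0], "angular": [0, 0, 0], "grip": -1}
    - {"delta_pos": [1, -0.82, 0], "angular": [0, 0, 0], "grip": -1}

```text
clock: 2.45
eef_pos: [0.3973, -0.2005, 0.2316]
ee_rot: [[0.937, 0.35, 0.002], [0.35, -0.937, 0.003], [0.003, -0.002, -1.0]]
ft_force: [-0.8, -1.5, 0.2]
gripper_width: -0.0001
```

Call:
apply_moves:
  moves:
    - {"delta_pos": [1, -0.82, 0], "angular": [0, 0, 0], "grip": -1}
    - {"delta_pos": [1, -0.82, 0], "angular": [0, 0, 0], "grip": -1}
    - {"delta_pos": [1, -0.82, 0], "angular": [0, 0, 0], "grip": -1}
    - {"delta_pos": [1, -0.82, 0], "angular": [0, 0, 0], "grip": -1}

```text
clock: 2.78
eef_pos: [0.4635, -0.0896, 0.2315]
ee_rot: [[0.937, 0.35, 0.003], [0.35, -0.937, 0.003], [0.004, -0.002, -1.0]]
ft_force: [-0.3, -0.7, 0.4]
gripper_width: 0.0001
```

Run:
```python
from h import *
o=get_obs(); w=capture('wrist'); print(o['eef_pos'])
T=np.eye(4);T[:3,:3]=o['ee_rot'];T[:3,3]=o['eef_pos'];P=T@w['mount']
np.save('P1.npy',P)
cv2.imwrite('pics/w1.png',cv2.resize(w['img'][:,:,::-1],None,fx=1.5,fy=1.5,interpolation=cv2.INTER_CUBIC))
for n,p in [('knob',(.594,-.003,.155)),('peg',(.530,-.0215,.168)),('piv',(.628,-.022,.15))]: print(n,proj(w,p,P)*1.5)
```

```text
[ 0.46354904 -0.08957037  0.23152936]
knob [[309.39942496 -16.93548333]]
peg [[299.89021288 130.97322849]]
piv [[373.26139681 -73.93844343]]
```

View pics/w1.png

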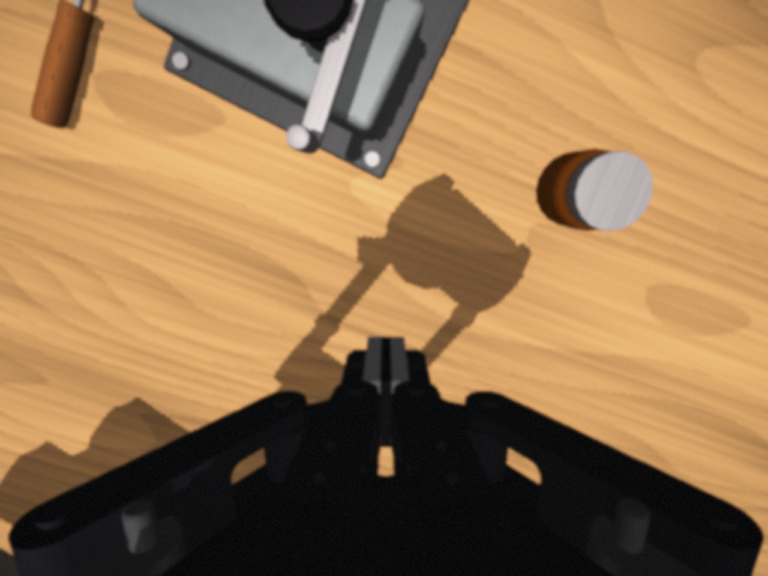

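The wrist view shows the peg at (299,137) of the 1.5x picture, against a predicted (300,131). That agrees to about 2 mm. Next I'll go to the peg's +y side and then down.

Call:
apply_moves:
  moves:
    - {"delta_pos": [0.85, -0.73, 0], "grip": -1, "angular": [0, 0, 0]}
    - {"delta_pos": [0.85, -0.73, 0], "grip": -1, "angular": [0, 0, 0]}
    - {"delta_pos": [0.85, -0.73, 0], "grip": -1, "angular": [0, 0, 0]}
    - {"delta_pos": [0.85, -0.73, 0], "grip": -1, "angular": [0, 0, 0]}
    - {"delta_pos": [0.85, -0.73, 0], "grip": -1, "angular": [0, 0, 0]}

```text
clock: 3.25
eef_pos: [0.5155, 0.003, 0.231]
ee_rot: [[0.938, 0.346, -0.001], [0.346, -0.938, -0.001], [-0.001, 0.001, -1.0]]
ft_force: [0.2, -1.0, -0.6]
gripper_width: -0.0001
```

Call:
apply_moves:
  moves:
    - {"delta_pos": [0, 0, 0.3], "grip": -1, "angular": [0, 0, 0]}
    - {"delta_pos": [0, 0, 0.55], "grip": -1, "angular": [0, 0, 0]}
    - {"delta_pos": [0, 0, 0.79], "grip": -1, "angular": [0, 0, 0]}
    - {"delta_pos": [0, 0, 0.79], "grip": -1, "angular": [0, 0, 0]}
    - {"delta_pos": [0, 0, 0.79], "grip": -1, "angular": [0, 0, 0]}

```text
clock: 3.67
eef_pos: [0.5139, 0.0019, 0.1517]
ee_rot: [[0.939, 0.343, -0.003], [0.343, -0.939, -0.001], [-0.003, -0.001, -1.0]]
ft_force: [-0.6, -0.2, -0.0]
gripper_width: -0.0
```

Run:
```python
from h import *
w=capture('wrist')
cv2.imwrite('pics/w2.png',cv2.resize(w['img'][:,:,::-1],None,fx=1.5,fy=1.5,interpolation=cv2.INTER_CUBIC))
```

```text
(no output)
```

View pics/w2.png

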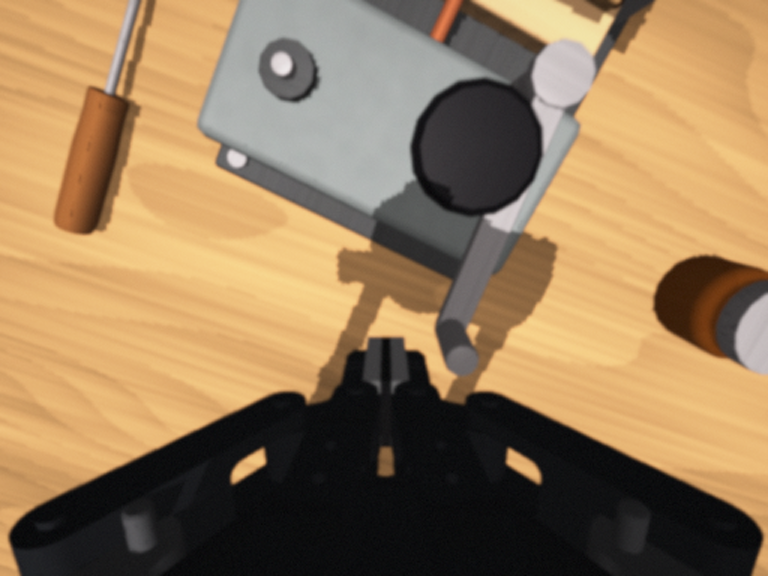

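The fingertips are beside the peg, which is at (460,360), and above the arm's level. I'll sweep along tool +y.

Call:
apply_moves:
  moves:
    - {"delta_pos": [0, 0.08, 0], "grip": -1, "angular": [0, 0, 0]}
    - {"delta_pos": [0, 0.16, 0], "grip": -1, "angular": [0, 0, 0]}
    - {"delta_pos": [0, 0.24, 0], "grip": -1, "angular": [0, 0, 0]}
    - {"delta_pos": [0, 0.32, 0], "grip": -1, "angular": [0, 0, 0]}
    - {"delta_pos": [0, 0.4, 0], "grip": -1, "angular": [0, 0, 0]}
    - {"delta_pos": [0.01, 0.48, 0], "grip": -1, "angular": [0, 0, 0]}
    - {"delta_pos": [0.02, 0.56, 0], "grip": -1, "angular": [0, 0, 0]}
    - {"delta_pos": [0.03, 0.64, 0], "grip": -1, "angular": [0, 0, 0]}
    - {"delta_pos": [0.04, 0.72, 0], "grip": -1, "angular": [0, 0, 0]}
    - {"delta_pos": [0.05, 0.78, 0], "grip": -1, "angular": [0, 0, 0]}

```text
clock: 4.55
eef_pos: [0.5482, -0.0685, 0.1524]
ee_rot: [[0.939, 0.344, 0.002], [0.344, -0.939, 0.0], [0.002, 0.0, -1.0]]
ft_force: [1.0, 1.3, 0.4]
gripper_width: -0.0
```

Run:
```python
from h import *
w=capture('wrist')
cv2.imwrite('pics/w3.png',cv2.resize(w['img'][:,:,::-1],None,fx=1.5,fy=1.5,interpolation=cv2.INTER_CUBIC))
```

```text
(no output)
```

View pics/w3.png

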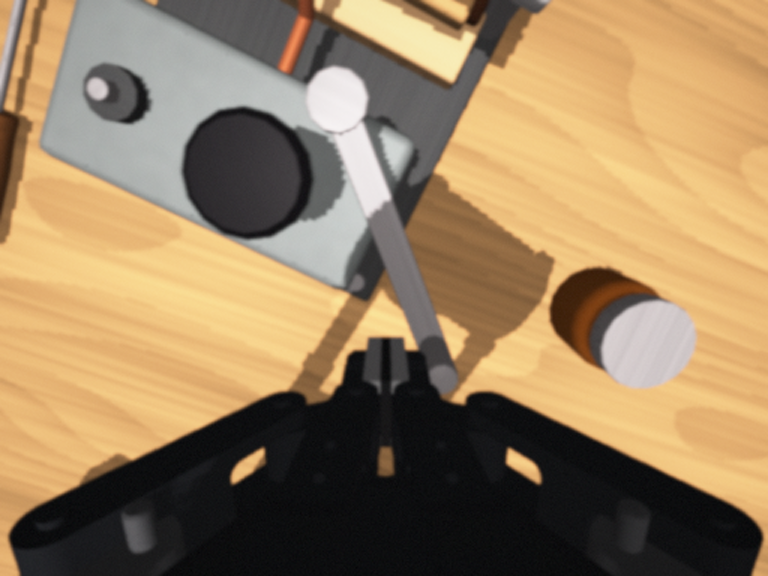

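The lever is swung well clear of the knob. I'll back off, rise and go over the knob.

Call:
apply_moves:
  moves:
    - {"delta_pos": [0, -0.25, 0], "grip": -1, "angular": [0, 0, 0]}
    - {"delta_pos": [0, -0.25, 0], "grip": -1, "angular": [0, 0, 0]}
    - {"delta_pos": [0, -0.25, -0.3], "grip": -1, "angular": [0, 0, 0]}
    - {"delta_pos": [0, -0.25, -0.3], "grip": -1, "angular": [0, 0, 0]}
    - {"delta_pos": [0.655, -0.457, -0.3], "grip": -1, "angular": [0, 0, 0]}
    - {"delta_pos": [0.655, -0.457, -0.3], "grip": -1, "angular": [0, 0, 0]}
    - {"delta_pos": [0.655, -0.457, -0.3], "grip": -1, "angular": [0, 0, 0]}
    - {"delta_pos": [0.655, -0.457, -0.3], "grip": -1, "angular": [0, 0, 0]}
    - {"delta_pos": [0.655, -0.457, -0.3], "grip": -1, "angular": [0, 0, 0]}

```text
clock: 5.35
eef_pos: [0.592, -0.0027, 0.1818]
ee_rot: [[0.939, 0.345, -0.001], [0.345, -0.939, -0.001], [-0.001, 0.0, -1.0]]
ft_force: [1.0, -0.6, 0.0]
gripper_width: -0.0002
```

Run:
```python
from h import *
o=get_obs();print(o['eef_pos'],o['ft_force'])
d={}
for c in ['wrist','top','scene']: d[c]=capture(c)
big=[cv2.resize(d['top']['img'][120:300,170:350],None,fx=2.2,fy=2.2,interpolation=cv2.INTER_CUBIC),cv2.resize(d['scene']['img'][130:310,180:360],None,fx=2.2,fy=2.2,interpolation=cv2.INTER_CUBIC)]
cv2.imwrite('pics/ts4.png',np.hstack(big)[:,:,::-1])
cv2.imwrite('pics/w4.png',d['wrist']['img'][:,:,::-1])
```

```text
[ 0.59203769 -0.00265817  0.18181464] [ 1.03343881 -0.64987034  0.04448687]
```

View pics/ts4.png

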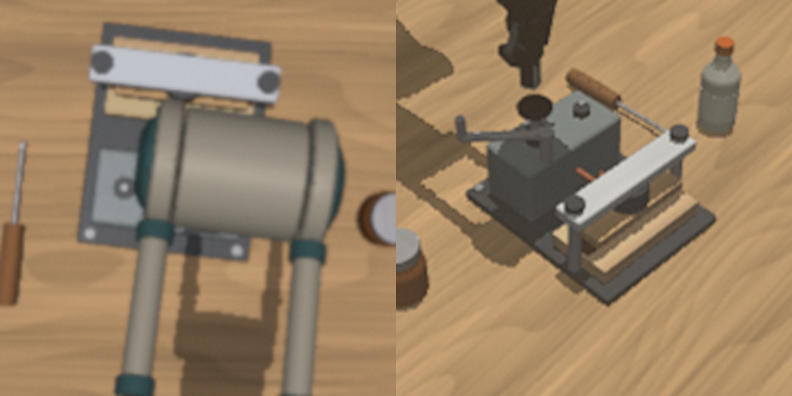

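View pics/w4.png

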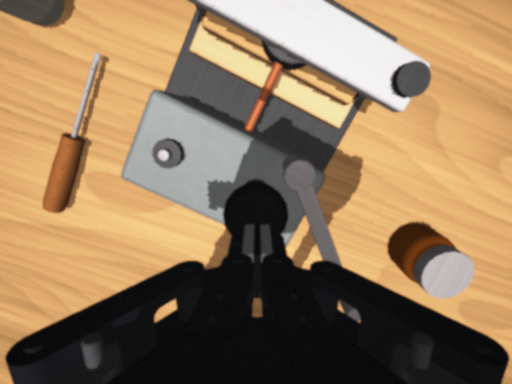

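The tip is centred over the knob and the lever is clear. First stroke, with a force check at the bottom.

Call:
apply_moves:
  moves:
    - {"delta_pos": [0, 0, 0.15], "grip": -1, "angular": [0, 0, 0]}
    - {"delta_pos": [0, 0, 0.25], "grip": -1, "angular": [0, 0, 0]}
    - {"delta_pos": [0, 0, 0.32], "grip": -1, "angular": [0, 0, 0]}
    - {"delta_pos": [0, 0, 0.39], "grip": -1, "angular": [0, 0, 0]}
    - {"delta_pos": [0, 0, 0.45], "grip": -1, "angular": [0, 0, 0]}
    - {"delta_pos": [0, 0, 0.5], "grip": -1, "angular": [0, 0, 0]}
    - {"delta_pos": [0, 0, 0.5], "grip": -1, "angular": [0, 0, 0]}
    - {"delta_pos": [0, 0, 0.5], "grip": -1, "angular": [0, 0, 0]}

```text
clock: 6.17
eef_pos: [0.5918, -0.0029, 0.1336]
ee_rot: [[0.939, 0.344, -0.0], [0.344, -0.939, -0.001], [-0.001, 0.001, -1.0]]
ft_force: [-3.2, -1.2, 10.1]
gripper_width: 0.0001
```

At z = 0.1336 the force is 10 N, so the spring is nearly at the bottom. I'll go 2 mm further and then release.

Call:
apply_moves:
  moves:
    - {"delta_pos": [0, 0, 0.02], "grip": -1, "angular": [0, 0, 0]}
    - {"delta_pos": [0, 0, 0.03], "grip": -1, "angular": [0, 0, 0]}
    - {"delta_pos": [0, 0, 0.03], "grip": -1, "angular": [0, 0, 0]}

```text
clock: 6.42
eef_pos: [0.5918, -0.0029, 0.1311]
ee_rot: [[0.939, 0.344, -0.0], [0.344, -0.939, -0.001], [-0.001, 0.001, -1.0]]
ft_force: [-3.3, 0.1, 10.8]
gripper_width: 0.0
```

Call:
apply_moves:
  moves:
    - {"delta_pos": [0, 0, -0.1], "grip": -1, "angular": [0, 0, 0]}
    - {"delta_pos": [0, 0, -0.2], "grip": -1, "angular": [0, 0, 0]}
    - {"delta_pos": [0, 0, -0.3], "grip": -1, "angular": [0, 0, 0]}
    - {"delta_pos": [0, 0, -0.5], "grip": -1, "angular": [0, 0, 0]}
    - {"delta_pos": [0, 0, -0.5], "grip": -1, "angular": [0, 0, 0]}
    - {"delta_pos": [0, 0, -0.5], "grip": -1, "angular": [0, 0, 0]}

```text
clock: 6.92
eef_pos: [0.5931, -0.0024, 0.18]
ee_rot: [[0.939, 0.344, 0.002], [0.344, -0.939, -0.0], [0.002, 0.001, -1.0]]
ft_force: [0.0, -0.3, -0.2]
gripper_width: 0.0003
```

```bash
cat > snap.py <<'E'
from h import *
import sys
o=get_obs();print(o['eef_pos'],o['ft_force'],o['clock'])
d={c:capture(c) for c in ['wrist','scene']}
cv2.imwrite(f'pics/{sys.argv[1]}.png',np.hstack([cv2.resize(d['wrist']['img'][100:300,110:310],None,fx=2,fy=2,interpolation=cv2.INTER_CUBIC),cv2.resize(d['scene']['img'][140:270,200:330],(400,400),interpolation=cv2.INTER_CUBIC)])[:,:,::-1])
E
python3 snap.py s1
```

```text
[ 0.59311603 -0.00244577  0.17998262] [ 0.01721269 -0.32068317 -0.1507373 ] 6.9167
```

View pics/s1.png

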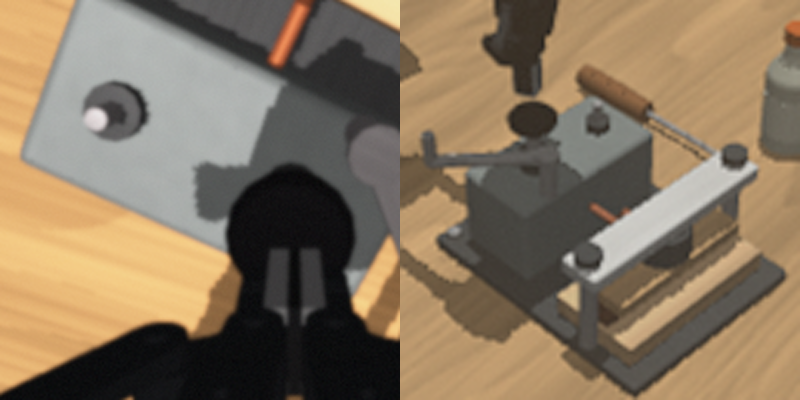

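The pin has risen (wrist view, about (95,118)) and the knob is back up. Second stroke, a little deeper, then release.

Call:
apply_moves:
  moves:
    - {"delta_pos": [0, 0, 0.15], "grip": -1, "angular": [0, 0, 0]}
    - {"delta_pos": [0, 0, 0.25], "grip": -1, "angular": [0, 0, 0]}
    - {"delta_pos": [0, 0, 0.32], "grip": -1, "angular": [0, 0, 0]}
    - {"delta_pos": [0, 0, 0.39], "grip": -1, "angular": [0, 0, 0]}
    - {"delta_pos": [0, 0, 0.45], "grip": -1, "angular": [0, 0, 0]}
    - {"delta_pos": [0, 0, 0.5], "grip": -1, "angular": [0, 0, 0]}
    - {"delta_pos": [0, 0, 0.505], "grip": -1, "angular": [0, 0, 0]}
    - {"delta_pos": [0, 0, 0.505], "grip": -1, "angular": [0, 0, 0]}
    - {"delta_pos": [0, 0, 0.505], "grip": -1, "angular": [0, 0, 0]}

```text
clock: 7.77
eef_pos: [0.5921, -0.0022, 0.131]
ee_rot: [[0.939, 0.345, 0.0], [0.345, -0.939, -0.0], [0.0, 0.0, -1.0]]
ft_force: [-4.9, 1.0, 17.0]
gripper_width: 0.0002
```

Call:
apply_moves:
  moves:
    - {"delta_pos": [0, 0, -0.1], "grip": -1, "angular": [0, 0, 0]}
    - {"delta_pos": [0, 0, -0.2], "grip": -1, "angular": [0, 0, 0]}
    - {"delta_pos": [0, 0, -0.3], "grip": -1, "angular": [0, 0, 0]}
    - {"delta_pos": [0, 0, -0.5], "grip": -1, "angular": [0, 0, 0]}
    - {"delta_pos": [0, 0, -0.5], "grip": -1, "angular": [0, 0, 0]}
    - {"delta_pos": [0, 0, -0.5], "grip": -1, "angular": [0, 0, 0]}

```text
clock: 8.27
eef_pos: [0.5928, -0.0023, 0.1788]
ee_rot: [[0.939, 0.345, 0.001], [0.345, -0.939, -0.0], [0.001, 0.0, -1.0]]
ft_force: [0.6, -0.3, 0.5]
gripper_width: -0.0001
```

```bash
python3 snap.py s2
```

```text
[ 0.59284892 -0.00231958  0.17879827] [ 0.60453464 -0.26881255  0.4645293 ] 8.2667
```

View pics/s2.png

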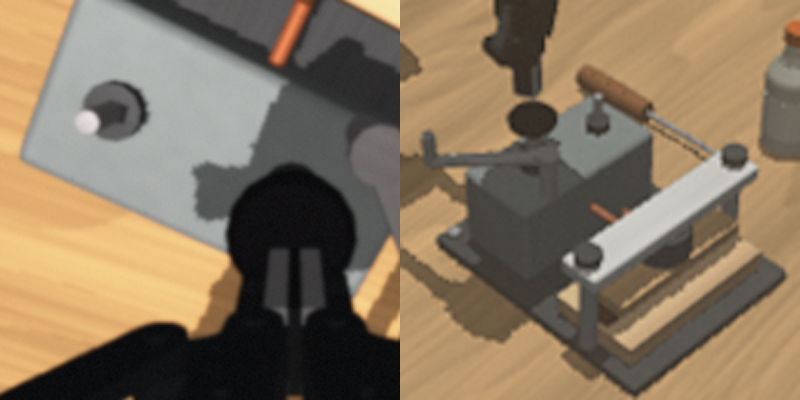

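The pin rises with each full stroke, and 17 N at z = 0.131 shows the knob bottoms out. I'll continue.

Call:
apply_moves:
  moves:
    - {"delta_pos": [0, 0, 0.15], "grip": -1, "angular": [0, 0, 0]}
    - {"delta_pos": [0, 0, 0.25], "grip": -1, "angular": [0, 0, 0]}
    - {"delta_pos": [0, 0, 0.32], "grip": -1, "angular": [0, 0, 0]}
    - {"delta_pos": [0, 0, 0.39], "grip": -1, "angular": [0, 0, 0]}
    - {"delta_pos": [0, 0, 0.45], "grip": -1, "angular": [0, 0, 0]}
    - {"delta_pos": [0, 0, 0.495], "grip": -1, "angular": [0, 0, 0]}
    - {"delta_pos": [0, 0, 0.5], "grip": -1, "angular": [0, 0, 0]}
    - {"delta_pos": [0, 0, 0.5], "grip": -1, "angular": [0, 0, 0]}
    - {"delta_pos": [0, 0, 0.5], "grip": -1, "angular": [0, 0, 0]}

```text
clock: 9.12
eef_pos: [0.5921, -0.0022, 0.131]
ee_rot: [[0.939, 0.345, 0.0], [0.345, -0.939, -0.0], [0.0, 0.0, -1.0]]
ft_force: [-4.4, 0.0, 16.9]
gripper_width: -0.0002
```

Call:
apply_moves:
  moves:
    - {"delta_pos": [0, 0, -0.1], "grip": -1, "angular": [0, 0, 0]}
    - {"delta_pos": [0, 0, -0.2], "grip": -1, "angular": [0, 0, 0]}
    - {"delta_pos": [0, 0, -0.3], "grip": -1, "angular": [0, 0, 0]}
    - {"delta_pos": [0, 0, -0.5], "grip": -1, "angular": [0, 0, 0]}
    - {"delta_pos": [0, 0, -0.5], "grip": -1, "angular": [0, 0, 0]}
    - {"delta_pos": [0, 0, -0.5], "grip": -1, "angular": [0, 0, 0]}

```text
clock: 9.62
eef_pos: [0.5928, -0.0023, 0.1787]
ee_rot: [[0.939, 0.345, 0.001], [0.345, -0.939, -0.0], [0.001, 0.0, -1.0]]
ft_force: [-0.4, -0.1, -0.4]
gripper_width: 0.0001
```

```bash
python3 snap.py s3
```

```text
[ 0.59278917 -0.00233508  0.17874482] [-0.35275815 -0.07349241 -0.3788755 ] 9.6167
```

Call:
apply_moves:
  moves:
    - {"delta_pos": [0, 0, 0.15], "grip": -1, "angular": [0, 0, 0]}
    - {"delta_pos": [0, 0, 0.25], "grip": -1, "angular": [0, 0, 0]}
    - {"delta_pos": [0, 0, 0.32], "grip": -1, "angular": [0, 0, 0]}
    - {"delta_pos": [0, 0, 0.39], "grip": -1, "angular": [0, 0, 0]}
    - {"delta_pos": [0, 0, 0.45], "grip": -1, "angular": [0, 0, 0]}
    - {"delta_pos": [0, 0, 0.495], "grip": -1, "angular": [0, 0, 0]}
    - {"delta_pos": [0, 0, 0.5], "grip": -1, "angular": [0, 0, 0]}
    - {"delta_pos": [0, 0, 0.5], "grip": -1, "angular": [0, 0, 0]}
    - {"delta_pos": [0, 0, 0.5], "grip": -1, "angular": [0, 0, 0]}

```text
clock: 10.47
eef_pos: [0.5921, -0.0022, 0.131]
ee_rot: [[0.939, 0.345, 0.0], [0.345, -0.939, -0.0], [0.0, 0.0, -1.0]]
ft_force: [-4.6, 1.0, 17.9]
gripper_width: -0.0001
```

Call:
apply_moves:
  moves:
    - {"delta_pos": [0, 0, -0.1], "grip": -1, "angular": [0, 0, 0]}
    - {"delta_pos": [0, 0, -0.2], "grip": -1, "angular": [0, 0, 0]}
    - {"delta_pos": [0, 0, -0.3], "grip": -1, "angular": [0, 0, 0]}
    - {"delta_pos": [0, 0, -0.5], "grip": -1, "angular": [0, 0, 0]}
    - {"delta_pos": [0, 0, -0.5], "grip": -1, "angular": [0, 0, 0]}
    - {"delta_pos": [0, 0, -0.5], "grip": -1, "angular": [0, 0, 0]}

```text
clock: 10.97
eef_pos: [0.5928, -0.0023, 0.1787]
ee_rot: [[0.939, 0.345, 0.001], [0.345, -0.939, -0.0], [0.001, 0.0, -1.0]]
ft_force: [0.0, 0.4, -0.1]
gripper_width: -0.0
```

```bash
python3 snap.py s4; python3 -c "
import cv2,numpy as np
cv2.imwrite('pics/s34.png',np.hstack([cv2.imread('pics/s%d.png'%i)[:,:400] for i in (3,4)]))"
```

```text
[ 0.59277477 -0.00230741  0.1787271 ] [ 0.03574718  0.387782   -0.08103716] 10.9667
```

View pics/s34.png

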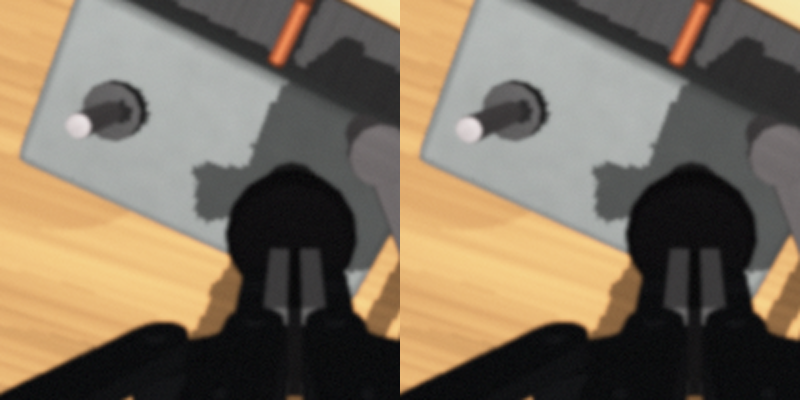

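View pics/s4.png

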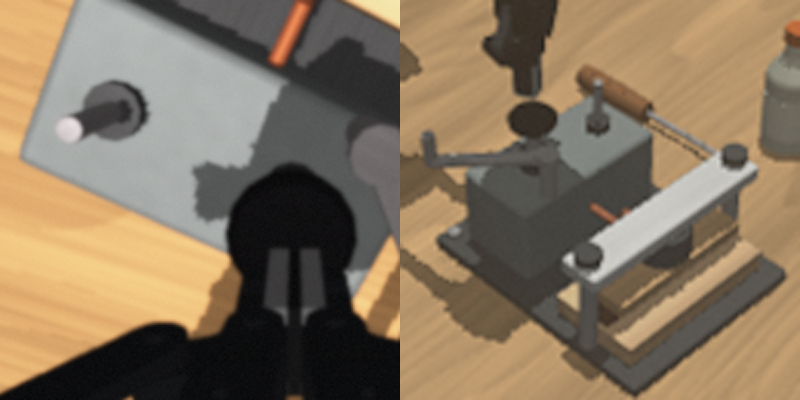

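Still rising: the pin top went from (79,126) to (69,130). I'll do two more strokes and look after each.

Call:
apply_moves:
  moves:
    - {"delta_pos": [0, 0, 0.15], "grip": -1, "angular": [0, 0, 0]}
    - {"delta_pos": [0, 0, 0.25], "grip": -1, "angular": [0, 0, 0]}
    - {"delta_pos": [0, 0, 0.32], "grip": -1, "angular": [0, 0, 0]}
    - {"delta_pos": [0, 0, 0.39], "grip": -1, "angular": [0, 0, 0]}
    - {"delta_pos": [0, 0, 0.45], "grip": -1, "angular": [0, 0, 0]}
    - {"delta_pos": [0, 0, 0.495], "grip": -1, "angular": [0, 0, 0]}
    - {"delta_pos": [0, 0, 0.5], "grip": -1, "angular": [0, 0, 0]}
    - {"delta_pos": [0, 0, 0.5], "grip": -1, "angular": [0, 0, 0]}
    - {"delta_pos": [0, 0, 0.5], "grip": -1, "angular": [0, 0, 0]}

```text
clock: 11.82
eef_pos: [0.5921, -0.0023, 0.131]
ee_rot: [[0.939, 0.345, 0.0], [0.345, -0.939, -0.0], [0.0, 0.0, -1.0]]
ft_force: [-4.9, 0.3, 16.6]
gripper_width: 0.0
```

Call:
apply_moves:
  moves:
    - {"delta_pos": [0, 0, -0.1], "grip": -1, "angular": [0, 0, 0]}
    - {"delta_pos": [0, 0, -0.2], "grip": -1, "angular": [0, 0, 0]}
    - {"delta_pos": [0, 0, -0.3], "grip": -1, "angular": [0, 0, 0]}
    - {"delta_pos": [0, 0, -0.5], "grip": -1, "angular": [0, 0, 0]}
    - {"delta_pos": [0, 0, -0.5], "grip": -1, "angular": [0, 0, 0]}
    - {"delta_pos": [0, 0, -0.5], "grip": -1, "angular": [0, 0, 0]}

```text
clock: 12.32
eef_pos: [0.5928, -0.0023, 0.1787]
ee_rot: [[0.939, 0.345, 0.001], [0.345, -0.939, -0.0], [0.001, 0.0, -1.0]]
ft_force: [0.6, 0.1, -0.3]
gripper_width: 0.0001
```

```bash
python3 snap.py s5
```

```text
[ 0.59277242 -0.00230505  0.17872749] [ 0.59349243  0.10415451 -0.30425668] 12.3167
```

Call:
apply_moves:
  moves:
    - {"delta_pos": [0, 0, 0.15], "grip": -1, "angular": [0, 0, 0]}
    - {"delta_pos": [0, 0, 0.25], "grip": -1, "angular": [0, 0, 0]}
    - {"delta_pos": [0, 0, 0.32], "grip": -1, "angular": [0, 0, 0]}
    - {"delta_pos": [0, 0, 0.39], "grip": -1, "angular": [0, 0, 0]}
    - {"delta_pos": [0, 0, 0.45], "grip": -1, "angular": [0, 0, 0]}
    - {"delta_pos": [0, 0, 0.495], "grip": -1, "angular": [0, 0, 0]}
    - {"delta_pos": [0, 0, 0.5], "grip": -1, "angular": [0, 0, 0]}
    - {"delta_pos": [0, 0, 0.5], "grip": -1, "angular": [0, 0, 0]}
    - {"delta_pos": [0, 0, 0.5], "grip": -1, "angular": [0, 0, 0]}

```text
clock: 13.17
eef_pos: [0.5921, -0.0022, 0.131]
ee_rot: [[0.939, 0.345, 0.0], [0.345, -0.939, -0.0], [0.0, 0.0, -1.0]]
ft_force: [-5.0, -0.3, 17.4]
gripper_width: 0.0001
```

Call:
apply_moves:
  moves:
    - {"delta_pos": [0, 0, -0.1], "grip": -1, "angular": [0, 0, 0]}
    - {"delta_pos": [0, 0, -0.2], "grip": -1, "angular": [0, 0, 0]}
    - {"delta_pos": [0, 0, -0.3], "grip": -1, "angular": [0, 0, 0]}
    - {"delta_pos": [0, 0, -0.5], "grip": -1, "angular": [0, 0, 0]}
    - {"delta_pos": [0, 0, -0.5], "grip": -1, "angular": [0, 0, 0]}
    - {"delta_pos": [0, 0, -0.5], "grip": -1, "angular": [0, 0, 0]}

```text
clock: 13.67
eef_pos: [0.5928, -0.0023, 0.1788]
ee_rot: [[0.939, 0.345, 0.001], [0.345, -0.939, -0.0], [0.001, 0.0, -1.0]]
ft_force: [-0.0, 0.1, 0.2]
gripper_width: -0.0
```

```bash
python3 snap.py s6; python3 -c "
import cv2,numpy as np
cv2.imwrite('pics/s56.png',np.hstack([cv2.imread('pics/s%d.png'%i)[:,:400] for i in (5,6)]))"
```

```text
[ 0.59279813 -0.00229764  0.1787821 ] [-0.02394735  0.05823638  0.16370082] 13.6667
```

View pics/s56.png

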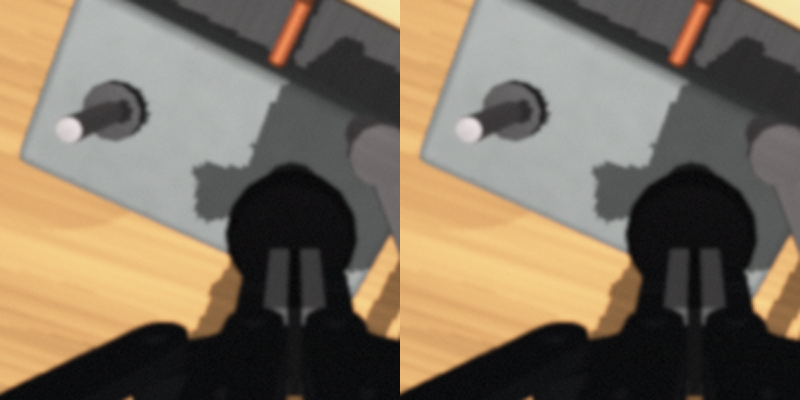

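The pin did not move over the last two strokes, so it should be fully out. I'll rise clear and check its height and the lever.

Call:
apply_moves:
  moves:
    - {"delta_pos": [0, 0, -0.3], "grip": -1, "angular": [0, 0, 0]}
    - {"delta_pos": [0, 0, -0.6], "grip": -1, "angular": [0, 0, 0]}
    - {"delta_pos": [0, 0, -0.9], "grip": -1, "angular": [0, 0, 0]}
    - {"delta_pos": [0, 0, -0.9], "grip": -1, "angular": [0, 0, 0]}

```text
clock: 14.1
eef_pos: [0.5952, -0.0026, 0.2736]
ee_rot: [[0.939, 0.345, 0.009], [0.345, -0.939, -0.001], [0.008, 0.004, -1.0]]
ft_force: [2.0, -0.1, -0.1]
gripper_width: -0.0002
```

Call:
apply_moves:
  moves:
    - {"delta_pos": [-0.3, 0, 0], "grip": -1, "angular": [0, 0, 0]}
    - {"delta_pos": [-0.6, 0, 0], "grip": -1, "angular": [0, 0, 0]}
    - {"delta_pos": [-0.9, 0, 0], "grip": -1, "angular": [0, 0, 0]}
    - {"delta_pos": [-0.9, 0, 0], "grip": -1, "angular": [0, 0, 0]}
    - {"delta_pos": [-0.9, 0, 0], "grip": -1, "angular": [0, 0, 0]}
    - {"delta_pos": [-0.9, 0, 0], "grip": -1, "angular": [0, 0, 0]}

```text
clock: 14.6
eef_pos: [0.5084, -0.0332, 0.268]
ee_rot: [[0.939, 0.344, -0.0], [0.344, -0.939, 0.0], [-0.0, -0.0, -1.0]]
ft_force: [0.5, 0.6, -0.2]
gripper_width: 0.0
```

Run:
```python
from h import *
o=get_obs(); w=capture('wrist'); s=capture('scene')
T=np.eye(4);T[:3,:3]=o['ee_rot'];T[:3,3]=o['eef_pos'];P=T@w['mount']
a=w['img'].copy(); b=s['img'].copy()
for n,p in [('knob',(.594,-.003,.155)),('pinhi',(.602,.0765,.148)),('pinlo8',(.602,.0765,.140)),('peg.8',(.551,-.086,.168))]: print(n,proj(w,p,P),proj(s,p))
cv2.imwrite('pics/f.png',np.hstack([cv2.resize(a,(533,400)),cv2.resize(b[150:270,200:280],(266,400),interpolation=cv2.INTER_CUBIC)])[:,:,::-1])
for n in ['pin_top','knob_top','peg_top','glue','jar','driver']:
  for c in ['wrist','scene']:
    for r in recognise(c,n)[:1]: print(c,n,np.round(r['position'],4),round(r['p'],2))
```

```text
knob [[258.22996218  87.19042774]] [[242.15931743 177.19659573]]
pinhi [[175.7736628   45.89292651]] [[263.42170184 166.46101342]]
pinlo8 [[178.31008258  48.1263662 ]] [[263.41690387 168.75427766]]
peg.8 [[328.64108541 167.52157058]] [[208.26739295 182.15262136]]
wrist pin_top [0.6054 0.0777 0.1411] 0.78
scene pin_top [ 0.5886 -0.0614  0.1393] 0.4
wrist knob_top [0.6181 0.0052 0.0944] 0.69
scene knob_top [ 0.6006 -0.0043  0.1576] 0.65
wrist peg_top [ 0.5887 -0.0585  0.1427] 0.83
scene peg_top [ 0.5791 -0.069   0.1428] 0.76
scene glue [0.6989 0.2528 0.0657] 0.68
wrist jar [ 0.5763 -0.2089  0.0781] 0.86
scene jar [ 0.5869 -0.235   0.0563] 0.95
wrist driver [0.5277 0.2078 0.0287] 0.8
scene driver [0.54   0.2027 0.0141] 0.78
```

View pics/f.png

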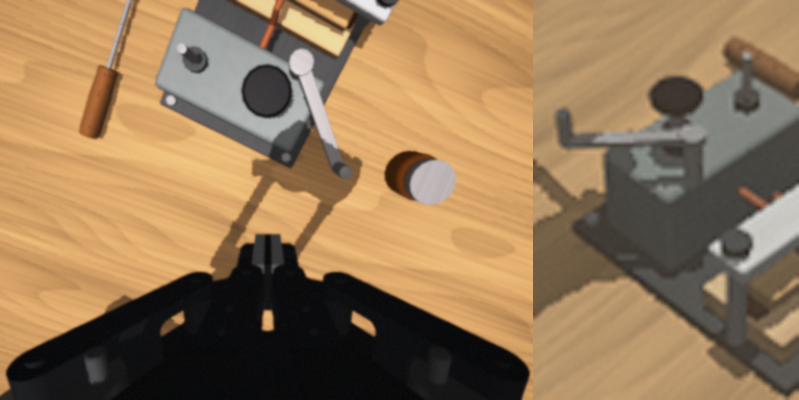

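The pin top is at about (175,46) in the wrist view, which matches the projected 148 mm position. The knob is at its up position, the lever is clear, and the bystanders haven't moved.

```bash
python3 -c "
from plant import *
print(finish_job(),get_obs()['clock'])"
```

```text
the job is handed in; nothing more can be done
the job is handed in; nothing more can be done
```

The clamp is pumped up, and I handed the job in at about 15 s on the robot's clock. With the fingers shut, I pushed the lock lever sideways by its peg to about 0.8 rad. I then backed off and made six full strokes of the knob, letting it spring all the way back each time.

**Strokes:** each one bottomed at z ≈ 0.131, which is the full 24 mm. The forces I read were at most about 18 N.

**Last checks:**
- **Pin:** it rose through the fourth stroke and did not move on the fifth or sixth. In the last wrist picture its top matches the projected position for 148 mm, about one pixel from it.
- **Knob and lever:** the knob is sprung back up and the lever is clear. It was only pushed sideways, never lifted.
- **Bottle, jar and screwdriver:** they were found where they stood before, within the recogniser's error.
- **Robot:** it was clear of everything when I handed in.

**Disagreements:**
- **Pin:** the scene camera's recogniser put the pin in the wrong place, with low confidence (0.4). The wrist recogniser's pin height of 141 mm is the middle of the visible part, not the top.
- **Knob:** the wrist recogniser also misplaced the knob, at 94 mm high. The scene camera had it at 158 mm, and the pictures agree with that.

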